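Hold the sprung scrap-bin lid just below its balance point

TASK

Take the small jar off the lid of the scrap bin and stand it upright on the bench beside the bin. Then raise the lid by its tab past its balance point (45 degrees open, where the hinge spring starts to swing it up by itself), ease it back to about five degrees below that point, and finish while still holding the lid there, steady, so that I can adjust the spring.

Things in the scene. Friction and masses are not known exactly. Their poses are not given: they have to be found in the camera images.
- jar_mid (a point): small screw-lid jar, upright cylinder 35 mm across and 30 mm high, about 0.06 kg, standing on the bin's lid at the start. This point is its centre, half-way up (15 mm above its underside); z is up along the jar. It can be gripped across its diameter in any direction.
- scrap_bin: grey metal scrap bin, fixed, 170 deep (x) by 210 wide (y) by 100 mm high; closed lid's top face at 107 mm. Origin: centre of its underside on the bench; x points from the tab side to the hinge side, y left along the hinge, z up. On its left, at y = 114 mm, a thin wire arc (60 mm radius about the hinge, up to 62 mm above the axis) has a brass stud that the lid points at when at its balance point.
- lid_hinge (a point): middle of the lid's hinge axis, at (88, 0, 104) mm in the bin's frame; the axis runs along the bin's y. At its right end (y = -118 mm) a coil spring and an ear of the lid stand up to 40 mm above the axis.
- lid_grip (a point): grip point on the lid's tab, moves with the lid, 213 mm straight out from the hinge axis. The tab is a black bar sticking out 60 mm from the middle of the lid's front edge, 14 mm wide along y (grip these sides), 18 mm thick; this point is its centre line, 35 mm out from the edge. A vertical gripper closing along the bin's y lets the tab turn between the pads as the lid swings.
- lid (a joint): opening angle of the lid, rad: 0 closed (level), growing as the tab rises, stop at 1.35. Over-centre spring: balance at 0.785 (45 degrees); below it the lid falls shut, above it it swings up to the stop by itself. Lifting at the tab takes about 4.5 N when closed, falling to nothing at the balance point; five degrees below, the lid presses down with about 0.6 N at the tab.
- snips: snips, 30 x 120 x 13 mm, lying near the bench's front edge; leave alone. Origin: centre of its underside, long along its y
- tape_roll: roll of tape, 65 mm across, 19 mm high, lying flat to the right of the bin; leave alone. Origin: centre of its underside
- bench_block: flat square steel block, 66 x 66 x 18 mm, to the left of the bin; leave alone. Origin: centre of its underside
There are look-alikes about, which are no part of the job. Leave any blue or turquoise look-alike of the part that bears jar_mid alone.

How it is judged (in metres and radians):
On the way, in this order (a step that is already met when the one before it is completed fails the run):
1. the jar stands upright on the bench, let go, with the lid still shut (height (world z) of jar_mid below 0.022 m and angle between jar_mid's own z axis and vertical below 0.15 rad and contact force between the fingers and jar below 0.05 N and value of joint lid below 0.1 rad), for 0.2 s.
2. the lid has been raised past its balance point (at least 3 degrees beyond it) (value of joint lid above 0.84 rad), for 0.1 s.
At the end, for the whole second after the job is handed in: the gripper's fingers hold the lid still (under 0.06 rad/s, contact over 0.1 N) between 0.58 and 0.77 rad open (33 to 44 degrees, balance at 45), nothing else props it, and the jar stands upright (within 0.15 rad) at rest on the bench (value of joint lid between 0.58 and 0.77 rad and velocity of joint lid between -0.06 and 0.06 rad/s and contact force between the fingers and lid above 0.1 N and contact force between jar and lid below 0.05 N and height (world z) of jar_mid below 0.022 m and angle between jar_mid's own z axis and vertical below 0.15 rad and linear speed of jar below 0.02 m/s); the arm keeps its last pose, push and grip.
It fails at once if the jar is tipped over (angle between jar_mid's own z axis and vertical above 0.8 rad).
It fails at once if the snips, the tape roll or the steel block are moved more than 3 cm (distance of any of snips, tape_roll, bench_block from where it was at the start of the episode above 0.03 m).
It also fails if it takes over 51 s, if anything falls off the work surface, if the arm or the gripper's body presses on something with over 40 N, if the wrist force passes 120 N, or if a joint passes its speed limit or range.

ROBOT

A 7-joint arm with a two-finger parallel gripper is mounted at the origin on a cart in front of the work surface, level with it; the furniture and walls round the work are solid. World frame = base frame: x ahead of the robot, y to its left, z up, the work surface at z = 0. Lengths are in mm, angles in rad, forces in N, time in s.
With the tool pointing down it reaches from about 400 to 850 mm from the base axis. Payload 10.4 kg.
Tool frame: the origin (TCP) lies midway between the tips of the shut fingers; the grasp point (between the pads) lies 19 mm behind it; z points along the fingers, y is the direction in which the jaws open and shut (so a half turn about z gives the same grasp; the last joint's range is limited). The gripper opens to 85 mm and grips with 20 to 120 N. Pads are 22 mm wide; open, the fingers measure 114 mm over their backs; the gripper's body (76 mm by 85 mm) begins 54 mm behind the grasp point. The pads swing forward as they close: fully open they stand 13 mm farther back than shut.
Start: joints at [1.096, 0.332, -0.065, 1.46, 0.022, 1.35, -0.088], TCP at [272.889, -562.301, 231.338] pointing down, gripper open.
Joint ranges: [-2.6, 2.6], [-0.5, 2.12], [-1.47, 1.34], [0.16, 2.42], [-1.27, 4.41], [0.06, 2.06], [-2.6, 2.6]. Speed limits (rad/s): [2.22, 2.22, 2.79, 2.79, 3.14, 3.14, 3.14].

INTERFACE

Orientations are given as a rotation vector (axis times angle).
In Python, from cell import robot gives the robot as it stands. The module is installed in compiled form; this text tells all that it offers. Calls block until the motion is done:
- robot.move_to(position, orientation): joint-space move of the TCP to a pose.
- robot.line_to(position, frame=None, velocity=150): straight line of the TCP; frame=None keeps the orientation; velocity is the mean speed in mm/s.
- robot.move_j(angles): joint-space move.
- robot.grip(opening, grasp_force=None): opening from 0.0 (shut) to 1.0 (fully open); grasp_force is the grip in N (None keeps the last); returns when the fingers have stopped.
- robot.sleep(seconds).
- robot.solve_ik(position, orientation): joint angles nearest the present ones, or None.
- robot.camera(name): name is "scene" or "top"; returns a dict with "img" (384x512x3 uint8, red, green, blue), "fx", "fy", "cx", "cy" (pixels), "origin" and "rotation" of the camera in the world. Camera axes: x right, y up, looking along -z (the intrinsics and any distortion apply to the point x, -y, -z); pixel columns grow to the right and rows downward; lengths in mm; the calibration is good to about 2 mm. A picture is of the moment at which its call begins. There is no depth.
A pose or a line that the arm cannot do raises robot.Unreachable and nothing moves.
- robot.close_job(): hands the job in, once; it reports no verdict.
Readings, each from a call of its own:
- robot.get_t(): time.
- robot.get_joint_positions(): joint angles.
- robot.get_joint_vel(): joint speeds.
- robot.get_joint_torque(): joint torques, N m.
- robot.get_tcp_pos(): TCP position.
- robot.get_tcp_rot(): TCP orientation.
- robot.get_contact_force(): force on the tool from outside, world axes, zero at the start.
- robot.get_moment(): the same for the moment, N m.
- robot.get_opening(): opening from 0.0 (shut) to 1.0 (fully open).
Only numpy, scipy, OpenCV 4.12 (cv2) and the standard library are available. Lean on these libraries where they do the work, as an engineer would, in place of code of your own. Each camera call takes 0.05 s, during which the arm holds its last target. There are 200 camera calls.

## Working session

There is one attempt and no reset: what is moved stays moved. The work goes in short steps, each a Python script; the robot and the scene stay as the last script left them, time stands still between calls to the robot, and variables do not carry over. Pictures are saved under pics/ and viewed, about 8 in all and at most 12, crops included, and the job is handed in when it is done.

```bash
mkdir -p pics; cat > h.py <<'E'
from cell import robot
import numpy as np, cv2
def shot(n,f):
    c=robot.camera(n); cv2.imwrite('pics/'+f,c['img'][:,:,::-1]); return c
def ray(c,u,v):
    d=np.array([(u-c['cx'])/c['fx'],-(v-c['cy'])/c['fy'],-1.]); return np.array(c['origin']),np.array(c['rotation'])@d
def onz(c,u,v,z):
    o,d=ray(c,u,v); return o+d*(z-o[2])/d[2]
def proj(c,p):
    q=np.array(c['rotation']).T@(np.array(p)-np.array(c['origin'])); return c['cx']+c['fx']*q[0]/-q[2], c['cy']-c['fy']*q[1]/-q[2]
E
python3 - <<'E'
from h import *
import pickle
for n in('scene','top'):
    c=shot(n,n+'0.png'); pickle.dump(c,open(n+'.pkl','wb')); print({k:v for k,v in c.items() if k!='img'})
print(robot.get_t(),robot.get_tcp_rot(),robot.get_opening())
E
```

```text
{'fx': 399.9456180253844, 'fy': 399.9456180253844, 'cx': 265.3138731563538, 'cy': 198.32489077100215, 'origin': array([ 23.41749765, 209.27150611, 746.60234954]), 'rotation': array([ 0.4384277 , -0.7957838 , -2.00435202])}
{'fx': 453.3429909689331, 'fy': 453.3429909689331, 'cx': 254.919681954101, 'cy': 190.90418536349702, 'origin': array([ 453.1774422 , -117.00708663, 1110.45252751]), 'rotation': array([ 0.0656124 , -0.04216771, -1.59598987])}
0.1 [-3.06058411e+00 -7.03378741e-01  5.63100610e-04] 0.999883650663279
```

View pics/scene0.png

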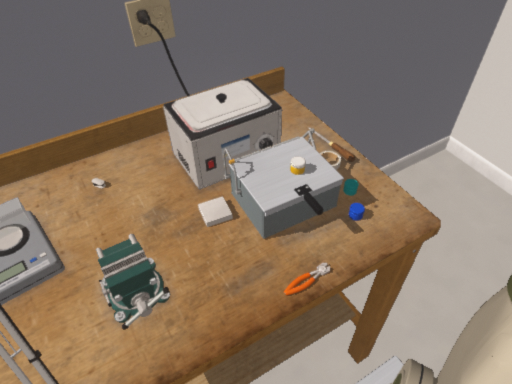

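View pics/top0.png

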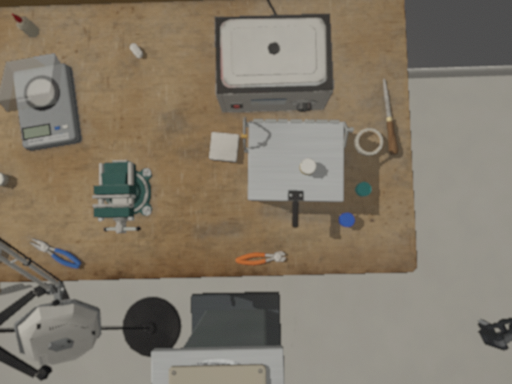

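The scene view shows three jar candidates. One is white and orange on the lid (scene 298,165; top 308,167). The other two stand on the bench, turquoise (scene 350,187; top 363,188) and blue (scene 357,211; top 347,220). By the description the jar is the one on the lid. The tab runs from about (295,192) to (295,226) in top. I'll check this in one close crop.

```bash
sed -i "s/np.array(c\['rotation'\])/R(c)/g; 2a R=lambda c: cv2.Rodrigues(np.array(c['rotation']))[0]" h.py
python3 - <<'E'
from h import *
import pickle
t=pickle.load(open('top.pkl','rb'));s=pickle.load(open('scene.pkl','rb'))
a=cv2.resize(t['img'][110:240,200:400],None,fx=3,fy=3,interpolation=cv2.INTER_CUBIC)
b=cv2.resize(s['img'][120:240,190:380],None,fx=3,fy=3,interpolation=cv2.INTER_CUBIC)
a=a[:,:,::-1];b=b[:,:,::-1]
cv2.imwrite('pics/crop.png',np.vstack([a[:390],cv2.copyMakeBorder(b,0,0,0,a.shape[1]-b.shape[1],cv2.BORDER_CONSTANT)])[:750])
for n,u,v,z in[('jar',308,167,137),('lidFL',248,200,107),('lidFR',344,201,107),('lidBR',344,122,107),('lidBL',248,121,107),('tabtip',295,226,104),('tabroot',295,198,104),('blue',347,220,30),('turq',363,188,30),('tape',369,142,19),('block',224,147,18),('snips',262,258,10)]:
    print(n,onz(t,u,v,z).round())
for n,u,v,z in[('jar',298,161,137),('tabtip',319,212,104),('blue',357,207,30)]: print('sc',n,onz(s,u,v,z).round())
E
```

```text
jar [ 569. -219.  137.]
lidFL [502. -87. 107.]
lidFR [ 495. -299.  107.]
lidBR [ 671. -306.  107.]
lidBL [680. -91. 107.]
tabtip [ 442. -190.  104.]
tabroot [ 504. -191.  104.]
blue [ 452. -318.   30.]
turq [ 527. -359.   30.]
tape [ 639. -381.   19.]
block [637. -29.  18.]
snips [ 366. -115.   10.]
sc jar [ 569. -219.  137.]
sc tabtip [ 441. -187.  104.]
sc blue [ 454. -320.   30.]
```

View pics/crop.png

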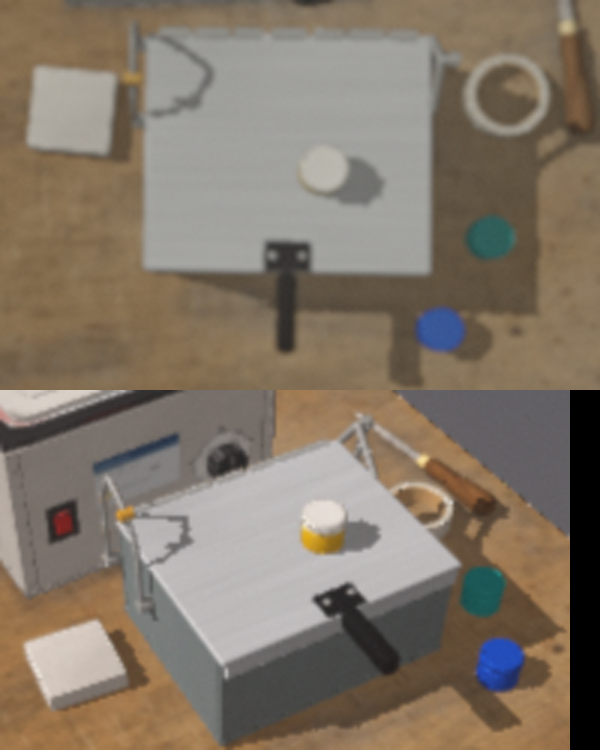

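The crop confirms it: the white-capped yellow jar on the lid is the target, and the blue and turquoise jars stand on the bench. The two views agree on its position, (569,-219). The lid outline measures 178 x 213 mm, which matches the sizes given. The bin yaw is about -0.032 and the grip point is near (463,-192,104). I'll go above the jar and pick it up.

```bash
cat >> h.py <<'E'
th=-0.032
rv=np.pi*np.array([np.cos(th/2),np.sin(th/2),0])
E
python3 - <<'E'
from h import *
for p in[(569,-219,230),(490,20,200),(463,-192,190),(540,-195,250)]: 
    q=robot.solve_ik(p,rv); print(None if q is None else np.round(q,2))
robot.grip(0.75)
robot.move_to((569,-219,200),rv)
print(robot.get_t(),robot.get_tcp_pos())
robot.line_to((569,-219,112),velocity=100)
print(robot.get_contact_force())
robot.grip(0.0,25)
print(robot.get_opening(),robot.get_tcp_pos(),robot.get_contact_force())
robot.line_to((569,-219,190),velocity=100)
print(robot.get_opening(),robot.get_contact_force(),robot.get_t())
shot('scene','s1.png')
E
```

```text
[ 0.53  0.32 -0.3   1.49  0.09  1.35 -1.38]
[ 0.53  0.11 -0.7   1.82  0.07  1.24 -1.79]
[ 0.62  0.11 -0.34  1.82  0.04  1.22 -1.33]
[ 0.55  0.23 -0.33  1.56  0.08  1.37 -1.39]
2.1167 [ 568.54668864 -220.373837    200.02836694]
[ 0.35020302  0.31322221 -0.69222131]
0.38407700982732756 [ 569.30635356 -219.25433494  112.65388028] [-0.19052406 -1.66320162  4.72993848]
0.3855795787615792 [-0.9489067   0.47702496 -0.77203181] 4.4667
```

View pics/s1.png

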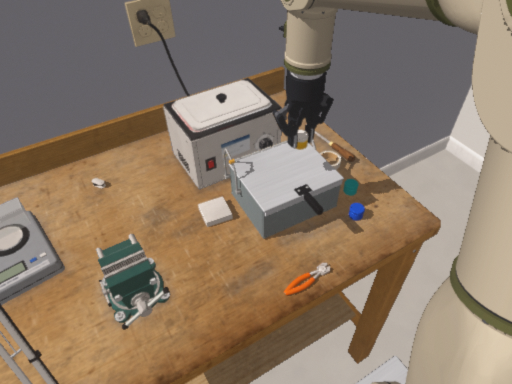

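The jar is in the fingers at about pixel (300,140), clear of the lid (opening 33 mm ≈ 35 mm), and the lid is still shut. Next I'll stand it on the bench to the left of the bin.

```bash
python3 - <<'E'
from h import *
robot.line_to((490,20,190),velocity=200)
robot.line_to((490,20,20),velocity=120)
f0=robot.get_contact_force()[2]
for z in (9,8,7,6,5):
    robot.line_to((490,20,z),velocity=30); f=robot.get_contact_force()[2]; print(z,f-f0,robot.get_tcp_pos()[2])
    if f-f0>1.5: break
robot.grip(0.75); robot.sleep(0.3)
print(robot.get_contact_force(),robot.get_t())
robot.line_to((490,20,130),velocity=120)
robot.line_to((463,-192,190),velocity=200)
c=shot('scene','s2.png');t=shot('top','t2.png');print(robot.get_t())
cr=lambda i:cv2.resize(i[120:280,180:380],None,fx=3,fy=3)[:,:,::-1]
im=np.vstack([cr(c['img']),cr(t['img'])]);cv2.imwrite('pics/c2.png',cv2.resize(im,None,fx=.62,fy=.62))
E
```

```text
9 0.4203858756221128 8.819892095372095
8 1.1959999764081175 8.013480005998137
7 0.41985374885952 6.97518705657663
6 0.6513133201889453 5.921341303659753
5 11.241971449450755 5.709389811001129
[ 0.31237143  0.41119308 -0.34010702] 9.7167
12.2667
```

View pics/c2.png

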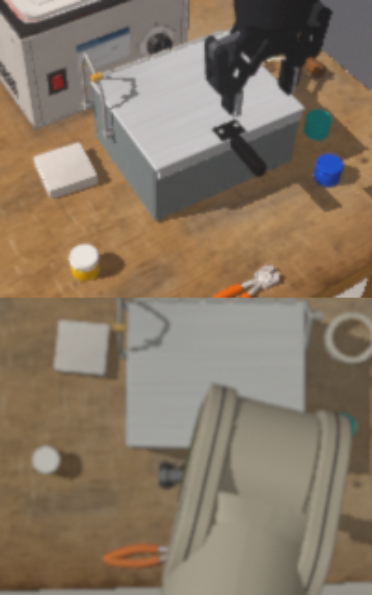

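The jar stands upright on the bench (crop 85,262 in scene; 47,460 in top), the lid is shut, and the gripper is over the tab. Next I'll grip the tab and raise it along the arc.

```bash
cat >> h.py <<'E'
ex=np.array([np.cos(th),np.sin(th),0]); H=np.array([676.,-199,104])
H=np.array([463.,-192,104])+213*ex
arc=lambda a: H-213*np.cos(a)*ex+np.array([0,0,213*np.sin(a)-19])
def swing(a0,a1,n,v):
    for a in np.linspace(a0,a1,n+1)[1:]:
        robot.line_to(arc(a),velocity=v); p=robot.get_tcp_pos()
        print(round(a,2),'z-angle %.3f'%np.arcsin((p[2]-85)/213),np.round(p-arc(a),1),np.round(robot.get_contact_force(),1),round(robot.get_opening(),3),round(robot.get_t(),1))
E
python3 - <<'E'
from h import *
print(H)
robot.grip(0.5)
robot.line_to(arc(0),velocity=100); print(robot.get_contact_force())
robot.grip(0.0,40); print(robot.get_opening(),robot.get_contact_force(),robot.get_t())
swing(0,0.3,3,60)
c=shot('scene','s3.png')
cv2.imwrite('pics/c3.png',cv2.resize(c['img'][60:260,180:400],None,fx=3,fy=3)[:,:,::-1])
E
```

```text
[ 675.89095331 -198.8148368   104.        ]
[-0.07119183 -0.01053523 -0.51558663]
0.15595728958775293 [-1.95628657  6.92874812  6.70640546] 14.175
0.1 z-angle 0.099 [ 0.2  1.7 -0.3] [ 2.8  6.6 -5.1] 0.158 14.7
0.2 z-angle 0.198 [ 0.   1.7 -0.4] [ 1.6  4.2 -3.8] 0.159 15.2
0.3 z-angle 0.298 [-0.1  1.6 -0.4] [ 0.9  5.1 -5.2] 0.157 15.7
```

View pics/c3.png

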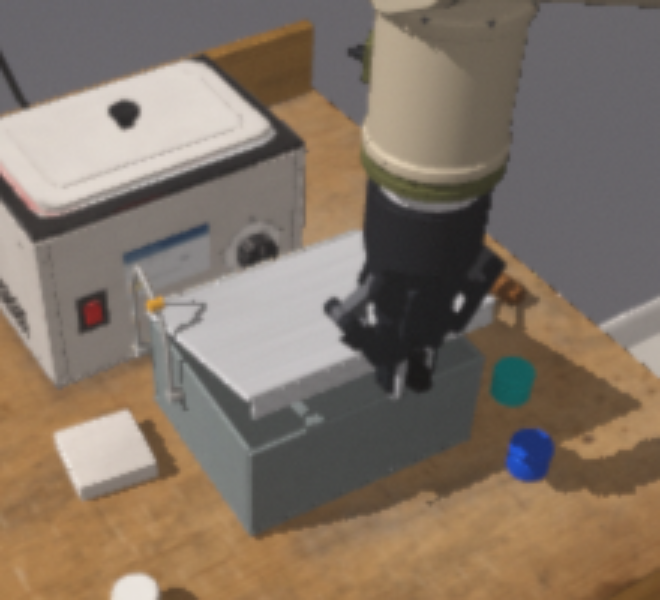

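The lid is following the grip at about 0.3 rad and the opening is steady. I'll go past balance to 0.92, check there, then ease back to 0.69.

```bash
python3 - <<'E'
from h import *
swing(0.3,0.92,6,60)
robot.sleep(0.3)
c=shot('scene','s4.png')
cv2.imwrite('pics/c4.png',cv2.resize(c['img'][60:260,180:400],None,fx=3,fy=3)[:,:,::-1])
E
```

```text
0.4 z-angle 0.403 [-0.1  1.5 -0.1] [ 0.6  6.5 -3.2] 0.156 16.3
0.51 z-angle 0.507 [-0.   1.4  0. ] [ 0.4  5.5 -3.7] 0.152 16.8
0.61 z-angle 0.610 [-0.   1.3  0. ] [-0.2  6.1 -2.7] 0.159 17.3
0.71 z-angle 0.715 [0.2 1.2 0.2] [-0.6  6.  -1.7] 0.159 17.8
0.82 z-angle 0.819 [0.4 1.  0.3] [ 0.2  6.2 -1.7] 0.156 18.3
0.92 z-angle 0.922 [0.5 0.8 0.3] [ 0.8  5.4 -1.1] 0.157 18.9
```

View pics/c4.png

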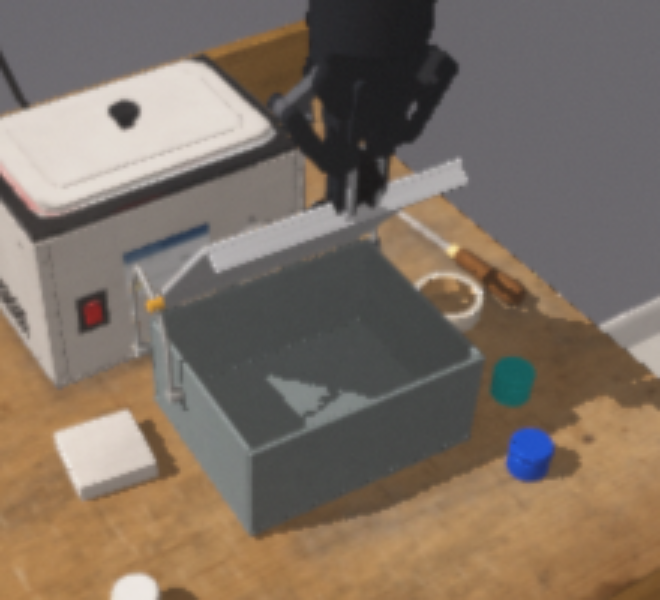

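The lid is well open: front-left corner at crop (208,252), right corner at (462,160). I'll check the angle from those corners, then ease it back.

```bash
cat >> h.py <<'E'
ey=np.array([-np.sin(th),np.cos(th),0])
def corner(a,y,r=178,h=3): return H+ey*y-ex*(r*np.cos(a)-0)+np.array([0,0,r*np.sin(a)])+h*(ex*np.sin(a)+np.array([0,0,np.cos(a)]))
E
python3 - <<'E'
from h import *
import pickle
s=pickle.load(open('scene.pkl','rb'))
tc=lambda p:np.round((np.array(proj(s,p))-[180,60])*3)
for a in(0,.6,.69,.8,.86,.92,.98): print(a,tc(corner(a,106)),tc(corner(a,-106)))
swing(0.92,0.69,3,40)
robot.sleep(0.5)
c=shot('scene','s5.png'); robot.sleep(0.5)
print(robot.get_tcp_pos(),robot.get_contact_force(),robot.get_opening(),np.abs(robot.get_joint_vel()).max(),robot.get_t())
cv2.imwrite('pics/c5.png',cv2.resize(c['img'][60:260,180:400],None,fx=3,fy=3)[:,:,::-1])
E
```

```text
0 [253. 454.] [492. 351.]
0.6 [229. 322.] [485. 225.]
0.69 [222. 300.] [479. 203.]
0.8 [212. 272.] [470. 177.]
0.86 [206. 256.] [465. 164.]
0.92 [199. 242.] [459. 150.]
0.98 [193. 227.] [453. 137.]
0.84 z-angle 0.850 [1.1 0.9 1. ] [ 2.4  6.1 -0.2] 0.156 19.8
0.77 z-angle 0.774 [1.1 1.1 1.1] [1.  6.5 1.3] 0.156 20.3
0.69 z-angle 0.695 [0.8 1.1 0.8] [-0.8  7.4  0.6] 0.158 20.9
[ 512.46443343 -192.40828216  221.40222768] [-0.30569648  7.27524245  1.37602608] 0.15701513824468183 0.0017446860589060277 21.925
```

View pics/c5.png

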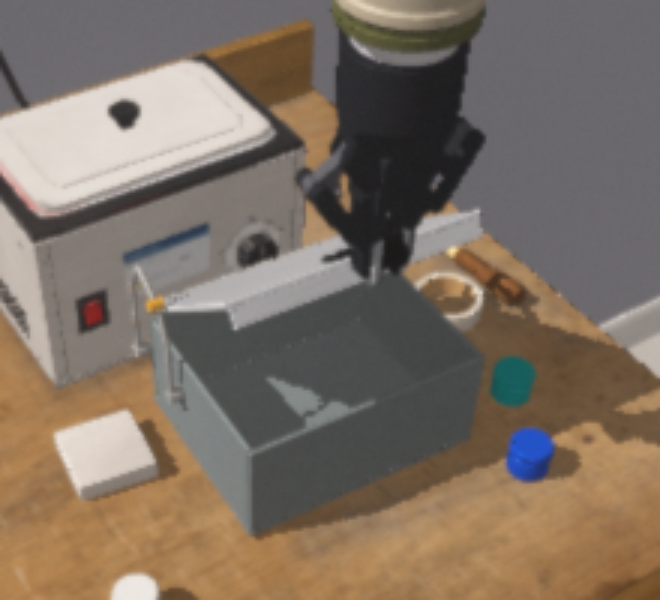

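Now the corners are at crop (230,307) and (480,210). The corner model reads about 0.66 rad here and about 0.88 at the top, against 0.695 and 0.922 from the TCP, so the tab sits slightly low in the pads. The 0.88 peak leaves only a thin margin over 0.84. I have time to spare, so I'll raise it again to 1.0 and settle at a commanded 0.72.

```bash
python3 - <<'E'
from h import *
swing(0.69,1.0,3,60)
robot.sleep(0.3); c1=shot('scene','s6.png')
swing(1.0,0.72,4,40)
robot.sleep(0.6); c=shot('scene','s7.png'); robot.sleep(0.5)
print(robot.get_contact_force(),robot.get_opening(),np.abs(robot.get_joint_vel()).max(),robot.get_t())
tc=lambda p:np.round((np.array(proj(c,p))-[200,90])*4)
for a in(.6,.65,.7,.75,.9,.95,1.): print(a,tc(corner(a,106)),tc(corner(a,-106)))
cr=lambda c:cv2.resize(c['img'][90:165,200:360],None,fx=4,fy=4,interpolation=cv2.INTER_CUBIC)[:,:,::-1]
cv2.imwrite('pics/c6.png',np.vstack([cr(c1),cr(c)])[:600])
j=c['img'][245:285,205:250]; cv2.imwrite('pics/jar.png',cv2.resize(j,None,fx=4,fy=4)[:,:,::-1])
E
```

```text
0.79 z-angle 0.795 [0.3 1.1 0.2] [-1.1  6.3 -0.6] 0.155 22.4
0.9 z-angle 0.898 [0.2 0.9 0.1] [ 0.4  5.4 -1.1] 0.154 23.0
1.0 z-angle 1.002 [0.4 0.7 0.2] [ 1.3  6.  -1.8] 0.157 23.5
0.93 z-angle 0.936 [1.1 0.8 0.8] [ 3.5  5.6 -0.7] 0.157 24.4
0.86 z-angle 0.867 [1.  0.9 0.9] [1.8 6.2 1.4] 0.155 24.9
0.79 z-angle 0.796 [0.8 1.  0.9] [0.7 7.7 0.6] 0.158 25.4
0.72 z-angle 0.726 [0.8 1.1 0.9] [0.5 7.6 2.1] 0.155 25.9
[0.28586958 8.06616633 1.37791897] 0.15772479985025553 0.0010382861666801107 27.075
0.6 [226. 310.] [566. 179.]
0.65 [220. 293.] [562. 164.]
0.7 [215. 276.] [558. 148.]
0.75 [209. 259.] [553. 132.]
0.9 [189. 209.] [535.  86.]
0.95 [181. 192.] [528.  71.]
1.0 [174. 176.] [521.  56.]
```

View pics/c6.png

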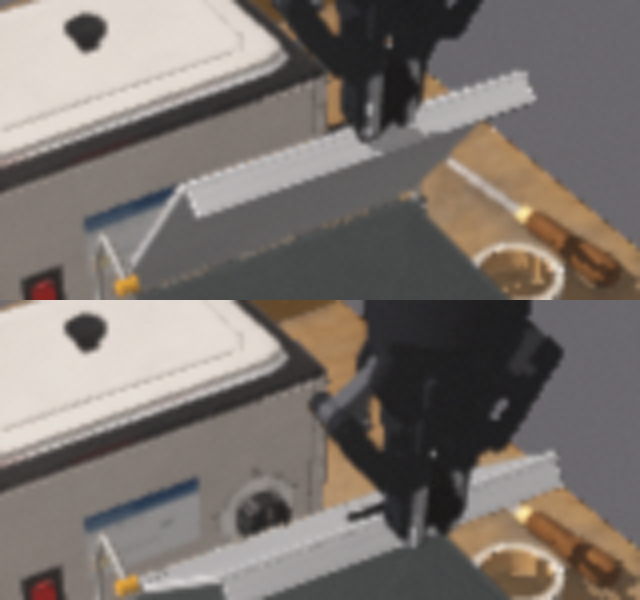

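View pics/jar.png

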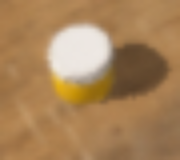

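At the peak the corners were at (186,186) and (528,72), about 0.95 rad, well past balance. Now they are at (222,277) and (557,153), about 0.69 rad, which is about 5° below balance. The jar stands upright, and the arm is still with a steady grip, so I'm handing in.

```bash
python3 -c "
from h import *
robot.close_job(); print(robot.get_t())"
```

```text
the job is handed in; nothing more can be done
the job is handed in; nothing more can be done
```

I moved the jar off the lid and stood it upright on the bench to the left of the bin, at about (490, 20) mm. I then raised the lid by its tab past the balance point and eased it back. The job was handed in at about 27 s with the gripper still holding the lid; it reports no verdict.

**Last checks:**
- **Lid angle:** the last image puts the lid at about 0.69 rad, roughly 5° below balance. The arm position gives 0.726 rad. Both are inside the 0.58–0.77 range.
- **Hold:** the arm was still (joint speeds about 0.001 rad/s) and the gripper opening was steady on the tab.
- **Jar:** it was standing upright in the last picture.

**Disagreement:** throughout, the camera angle read about 0.03–0.05 rad below the angle worked out from the arm position, probably because the tab sits slightly low in the pads. On the first lift the camera showed only about 0.88 rad against the required 0.84. I raised it a second time to about 0.95 rad by the camera, 1.00 by the arm, before settling.

**Side force:** the wrist showed a steady sideways force of about 6–8 N while holding, because the tab was gripped 1–2 mm off centre. I left it.

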